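# Fetch the rear feed roller and fit it to the wire feeder

## Task

Fit the red feed roller to the wire-feeding machine: it hangs at the back of the crowded hook, so first move the yellow and the blue roller over to the empty spare hook, without forcing anything. Then take the red roller, slide it onto the machine's shaft, bed it with a gentle push of about 9 N against the sprung brass plate, ease off and leave it on the shaft. Let no roller drop and leave the other things on the bench alone.

Things in the scene. Friction and masses are not known exactly. Their poses are not given: they have to be found in the camera images.
- red: The wanted feed roller, red tyre on an aluminium hub: cylinder 56 mm diameter and 26 mm thick (faceted, 16 flats), with a 24 mm bore right through; mass about 0.11 to 0.21 kg. Origin at its centre, own x axis along the bore (which end is which does not matter). Starts rearmost (nearest the post) on the loaded hook.
- yellow: Feed roller with yellow tyre: cylinder 56 mm diameter and 26 mm thick (faceted, 16 flats), with a 24 mm bore right through; mass about 0.11 to 0.21 kg. Origin at its centre, own x axis along the bore (which end is which does not matter). Starts in front of the red one on the loaded hook, in the middle or at the front. Best gripped across its 56 mm diameter from above.
- blue: Feed roller with blue tyre: cylinder 56 mm diameter and 26 mm thick (faceted, 16 flats), with a 24 mm bore right through; mass about 0.11 to 0.21 kg. Origin at its centre, own x axis along the bore (which end is which does not matter). Starts in front of the red one on the loaded hook, in the middle or at the front.
- loaded: Loaded hook stand (black clamp), fixed. Origin on the bench top under the post's axis; z up. Post 22 x 24 mm, 165 mm tall; base plate 12 mm thick, 90 mm wide, reaching 115 mm along -x. Its arm points along the stand's own -x at y = 0. Three rollers hang on it side by side, 1 to 5 mm apart. More than 20 N ruins it.
- loaded_arm (a point): Point on the loaded arm's centre line, 60 mm before the post's axis, 150 mm above the bench. Rigid level round bar, 8 mm thick; from 108 to 118 mm before the post's axis it turns up in a lip, top 14 mm above the centre line. A hanging roller's centre is 8 mm below that line; a roller clears the lip with its centre 2 to 8 mm above the line (5 best).
- spare: Empty spare hook stand (green clamp), fixed. Origin on the bench top under the post's axis; z up; base plate as on the loaded stand, post 178 mm tall. Its arm, of the same shape, lip and -x direction as the loaded one, is clamped with its centre line anywhere from 120 to 164 mm above the bench: this height is NOT in the pose.
- spare_post (a point): Top middle of the spare stand's post, 178 mm above the bench (does not follow the clamp). Feel for the arm's height, e.g. touch it softly from above with the rim of a roller in hand. The arm is springy, about 0.17 mm per N up or down; more than 20 N ruins it.
- machine: Blue wire-feeding machine, fixed: body 150 mm deep, 190 wide, top 188 above the bench. Origin on the bench top under the middle of its front face; body runs to +x, z up. A steel shaft, 20 mm diameter, sticks out 90 mm from the face along -x at y = 0, 150 mm above the bench. More than 20 N on shaft or plate ruins it.
- shaft_tip (a point): Free end of the shaft, on its axis; axes as the machine's (x along the shaft, into the machine). The last 6 mm taper from 20 to 12 mm diameter. The brass plate round the shaft, when not pressed, has its front face anywhere from 34 to 66 mm behind this tip: its setting is NOT reported, so feel for it with the roller.
- plate (a joint): Travel of the sprung brass plate (42 mm disc round the shaft), m: 0 unpressed, grows as pressed towards the machine, stop at 0.010. Spring 2 N per mm. A roller beds with a push of 4 to 14 N (travel 2 to 7 mm, 4.5 best) kept for a moment. Ease off slowly before letting go: the spring pushes the roller back.
- wrench: Bystander, not to be disturbed: open-ended steel wrench 150 mm long lying on the bench; origin at the underside (middle).
- screwdriver: Bystander, not to be disturbed: screwdriver with orange handle, 170 mm long, lying on the bench; origin at the underside (middle).
- jar: Bystander, not to be disturbed: glass drinking jar with steel lid, 72 mm diameter, 120 mm tall; origin at the underside centre.
- oil: Bystander, not to be disturbed: small white oil bottle with red cap, 36 mm diameter, 100 mm tall; origin at the underside centre.
- tape: Bystander, not to be disturbed: flat yellow ring (empty tape core) 90 mm diameter, 20 mm tall; origin at the underside centre.
- block: Bystander, not to be disturbed: steel block 100 x 50 x 25 mm; origin at the underside centre.
There are look-alikes about, which are no part of the job. Leave any orange or turquoise look-alike of the spare alone.

How it is judged (in metres and radians):
On the way, in this order (a step that is already met when the one before it is completed fails the run):
1. the yellow and the blue roller hang freely on the spare hook, let go (x of yellow in the frame of spare between -0.105 and -0.012 m and y of yellow in the frame of spare between -0.015 and 0.015 m and z of yellow in the frame of spare between 0.09 and 0.165 m and contact force between each of yellow, blue and spare above 0.3 N and contact force between each of yellow, blue and the fingers below 0.05 N and x of blue in the frame of spare between -0.105 and -0.012 m and y of blue in the frame of spare between -0.015 and 0.015 m and z of blue in the frame of spare between 0.09 and 0.165 m), for 0.2 s.
2. the red roller, on the shaft, presses the sprung plate in by 2 to 7 mm for 0.2 s (y of red in the frame of shaft_tip between -0.006 and 0.006 m and z of red in the frame of shaft_tip between -0.006 and 0.006 m and x of red in the frame of shaft_tip above 0.015 m and value of joint plate between 0.002 and 0.007 m), for 0.2 s.
At the end, for the whole second after the job is handed in: Yellow and blue hang at rest on the spare hook's arm, centres 12 to 105 mm before its post and within 15 mm of its line; red rests on the shaft, centre at least 15 mm past the tip and within 6 mm of the axis in y and z, plate sprung back (under 2 mm); all let go (all of step 1 and y of red in the frame of shaft_tip between -0.006 and 0.006 m and z of red in the frame of shaft_tip between -0.006 and 0.006 m and x of red in the frame of shaft_tip above 0.015 m and value of joint plate below 0.002 m and linear speed of each of red, yellow, blue below 0.03 m/s and contact force between red and the fingers below 0.05 N); the robot touches nothing.
It fails at once if a roller is dropped (its centre comes below 70 mm above the bench) (height (world z) of any of red, yellow, blue below 0.07 m).
It fails at once if more than 20 N on the spare hook (contact force between any of red, yellow, blue, the arm, the fingers and spare above 20 N).
It fails at once if more than 20 N on the loaded hook (contact force between any of red, yellow, blue, the arm, the fingers and loaded above 20 N).
It fails at once if more than 20 N on the machine (contact force between any of red, yellow, blue, the arm, the fingers and machine above 20 N).
It fails at once if a bystander is moved by more than 40 mm (distance of any of wrench, screwdriver, jar, oil, tape, block from where it was at the start of the episode above 0.04 m).
It also fails if it takes over 72 s, if anything falls off the work surface, if the arm or the gripper's body presses on something with over 40 N, if the wrist force passes 120 N, or if a joint passes its speed limit or range.

## Robot

A 6-joint arm with a two-finger parallel gripper is mounted at the origin on the work surface. World frame = base frame: x ahead of the robot, y to its left, z up, the work surface at z = 0. Lengths are in m, angles in degrees, forces in N, time in s.
With the tool pointing down it reaches from about 0.425 to 1.125 m from the base axis. Payload 14.9 kg.
Tool frame: the origin (TCP) lies on the centre line of the jaws, within the pads' length; the fingertips stand 22 mm ahead of it and the grasp point (between the pads) lies 3 mm ahead of it; z points along the fingers, y is the line along which they close (so a half turn about z gives the same grasp; the last joint's range is limited). The gripper opens to 91 mm and grips with 3 to 60 N. Pads are 32 mm wide; open, the fingers measure 118 mm over their backs; the gripper's body (76 mm by 178 mm) begins 60 mm behind the grasp point.
Start: joints at [61.347, 21.709, 99.362, -0, 58.929, -1.908], TCP at [0.315, 0.625, 0.236] pointing down, gripper open.
Joint ranges: [-158.91, 158.91], [-42.39, 125.64], [0.06, 152.35], [-60.88, 240.88], [17.5, 164.5], [-176.32, 176.32]. Speed limits (degrees/s): [108.29, 108.29, 136.94, 180, 180, 180].

## Interface

Orientations are given as [roll, pitch, yaw] about the fixed x, y, z axes, in that order (R = Rz(yaw) Ry(pitch) Rx(roll)).
In Python, from cell import ctrl gives the robot as it stands.
- The arm moves only by the tool play_rows, never from a script. Its argument "rows" is a list that holds one entry, the list of rows, each a list of 5 numbers: the shift along the tool's x, y, z in units of 100 mm (1.0 is 100 mm), then the turn about the tool's z in units of 4 degrees (1.0 is 4 degrees), then the opening, from -1 (shut) to 1 (fully open). In form: [[[dx, dy, dz, spin, hand], ...]]. A call has 1 to 8 rows; each row shifts and turns the commanded pose from where the row before left it, along the tool's axes as they then stand; what a row does not reach is not made up. A row lasts 1/12 s, in which the tool goes at most 41.7 mm and 7.16 degrees, less where a joint would pass 70% of its speed; a pose out of reach is approached as far as the arm can. A call with a number of a shift or a turn outside -1 to 1 is refused whole. A call with a gripper value outside its range is refused whole. The fingers move at their own pace and stop on an object; "force" is the grip in N (left out, the last holds). Time passes only in rows, so rows that do not move let the fingers close. It gives the time, the measured TCP pose, the force, the opening and the grip force at its end, in the units of the state.
- ctrl.get_state(): the state, without advancing time (a new reading comes with each control period).
- ctrl.grab_frame(name): name is "side" or "top"; returns the picture (384x512x3 uint8, red, green, blue); there is no depth.
- ctrl.get_calibration(name): a dict with "fx", "fy", "cx", "cy" (pixels), "k1" (the pictures are not rectified: a ray, as slopes to the right and down, at radius r is drawn at 1 + k1 r^2 times it, then the intrinsics apply), "xyz" and "orientation" of the camera in the world. Camera axes: x right, y down, z forward; pixel columns grow to the right and rows downward; lengths in m; the calibration is good to about 2 mm. A picture is of the moment at which its call begins. get_calibration takes no time and is no camera call.
- ctrl.hand_in(): hands the job in; it is judged then, once.
The state is a dict: "time": time; "joint_pos": joint angles; "joint_velocities": joint speeds; "effort": joint torques, N m; "position": TCP position; "tcp_rot": TCP orientation; "force": force on the tool from outside, world axes, zero at the start; "torque": the same for the moment, N m; "gripper_width": finger opening in m; "grasp_force": force on a finger pad.
Only numpy, scipy, OpenCV 4.12 (cv2) and the standard library are available. Lean on these libraries where they do the work, as an engineer would, in place of code of your own. Each camera call takes 0.05 s, during which the arm holds its last target. There are 200 camera calls.

## Working session

There is one attempt and no reset: what is moved stays moved. The work goes in short steps, Python scripts to look and compute and a tool call to move; the robot and the scene stay as the last step left them, time stands still between calls to the robot, and variables do not carry over. Pictures are saved under pics/ and viewed, at most 10 in all, crops included, and the job is handed in when it is done.

Besides the shell and the picture viewer there is one more tool, called after ">>>" as name(argument=value, ...) on one line, values as JSON. play_rows: Moves the arm, as the interface text tells. Shifts and turns lie within -1 to 1; 1 stands for 100 mm of shift or 4 degrees of turn. Its arguments: {"type":"object","properties":{"rows":{"type":"array","items":{"type":"array","items":{"type":"array","items":{"type":"number","minimum":-1,"maximum":1}}}},"force":{"type":"number"}},"required":["rows"]}

```bash
ls; mkdir -p pics; python3 - <<'E'
from cell import ctrl
import cv2
for n in("side","top"):
    cv2.imwrite(f"pics/{n}0.png",ctrl.grab_frame(n)[:,:,::-1]); print(n,ctrl.get_calibration(n))
print(ctrl.get_state())
E
```

```text
pics
side {'fx': 496.7846661839096, 'fy': 496.7846661839096, 'cx': 257.5331351379613, 'cy': 184.70352429270102, 'k1': 0.028205629172381893, 'xyz': array([-0.16861539, -0.90174851,  1.34674133]), 'orientation': array([-137.60067072,    0.97742594,  -38.86367125])}
top {'fx': 376.60003858691186, 'fy': 376.60003858691186, 'cx': 260.87400023895225, 'cy': 189.79123393403123, 'k1': -0.11300280948250002, 'xyz': array([ 0.40957322, -0.02159869,  1.17509994]), 'orientation': array([-172.11636661,    1.2922355 ,  -89.38403128])}
{'time': 0.1, 'joint_pos': array([ 6.13469572e+01,  2.17356516e+01,  9.93911185e+01,  1.51934955e-03,
        5.89288575e+01, -1.90984806e+00]), 'joint_velocities': array([ 0.02891584, -0.02128814, -0.10039809, -0.1205081 , -0.01471909,
        0.06426155]), 'effort': array([-2.81952816e-03, -7.65035892e+01, -4.35290265e+01,  6.51231897e-02,
        3.98146722e-02, -1.70700685e-05]), 'position': array([0.31486022, 0.62482811, 0.23536201]), 'tcp_rot': array([-1.79944447e+02, -3.15377950e-03,  1.53256019e+02]), 'force': array([-0.01175611, -0.85434161, -0.87864444]), 'torque': array([-0.04701534,  0.02338125, -0.02876378]), 'grasp_force': 0.0, 'gripper_width': 0.0912064224438686}
```

View pics/side0.png

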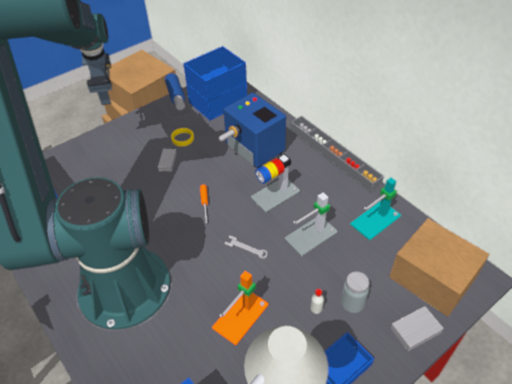

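View pics/top0.png

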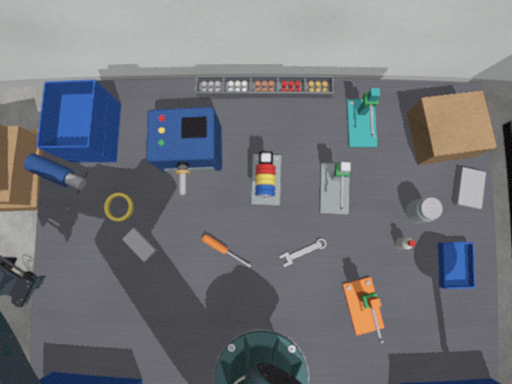

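The side and top views show the loaded hook at top px (266,175), with blue at the front, yellow in the middle and red at the rear. The grey-based spare stand with the green clamp is at (343,185), and the machine shaft is at (183,180). Orange (365,305) and turquoise (365,115) are the look-alikes. I'll zoom in next.

```bash
cat > h.py <<'E'
import numpy as np, cv2
from scipy.spatial.transform import Rotation as R
from cell import ctrl
def cal(n):
    c=ctrl.get_calibration(n); K=np.array([[c['fx'],0,c['cx']],[0,c['fy'],c['cy']],[0,0,1]])
    return K,np.array([c['k1'],0,0,0,0.]),np.array(c['xyz']),R.from_euler('xyz',c['orientation'],degrees=True).as_matrix()
def ray(n,uv):
    K,d,o,M=cal(n); p=cv2.undistortPoints(np.float64([[uv]]),K,d)[0,0]
    v=M@np.r_[p,1]; return o,v/np.linalg.norm(v)
def onz(n,uv,z):
    o,v=ray(n,uv); return o+v*(z-o[2])/v[2]
def proj(n,X):
    K,d,o,M=cal(n); X=np.atleast_2d(np.float64(X))
    return cv2.projectPoints((X-o)@M,np.zeros(3),np.zeros(3),K,d)[0][:,0]
def tri(a,b):
    o1,v1=ray('top',a); o2,v2=ray('side',b)
    s=np.linalg.lstsq(np.c_[v1,-v2],o2-o1,rcond=None)[0]
    p,q=o1+s[0]*v1,o2+s[1]*v2; return (p+q)/2,np.linalg.norm(p-q)
def crop(im,x,y,w,h,k): return cv2.resize(im[y:y+h,x:x+w],None,fx=k,fy=k,interpolation=cv2.INTER_CUBIC)
E
python3 - <<'E'
import cv2,numpy as np
from h import *
t=cv2.imread('pics/top0.png');s=cv2.imread('pics/side0.png')
A=[crop(t,150,140,66,50,6),crop(t,240,145,66,50,6),crop(t,310,155,66,60,5)[:300],
   crop(s,215,115,66,50,6),crop(s,245,150,66,50,6),crop(s,285,185,66,60,5)[:300]]
A=[cv2.resize(a,(264,300)) if False else cv2.copyMakeBorder(a,0,300-a.shape[0],0,400-a.shape[1],cv2.BORDER_CONSTANT) for a in A]
A=[cv2.resize(a,(266,200)) for a in A]
im=np.vstack([np.hstack([cv2.resize(crop(t,155,150,44,50,6),(264,300)),cv2.resize(crop(t,245,148,44,50,6),(264,300)),cv2.resize(crop(t,320,158,44,50,6),(264,300))]),
 np.hstack([crop(s,210,118,44,50,6),crop(s,250,150,44,50,6),crop(s,288,188,44,50,6)])])
cv2.imwrite('pics/crop.png',im)
E
```

```text
(no output)
```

View pics/crop.png

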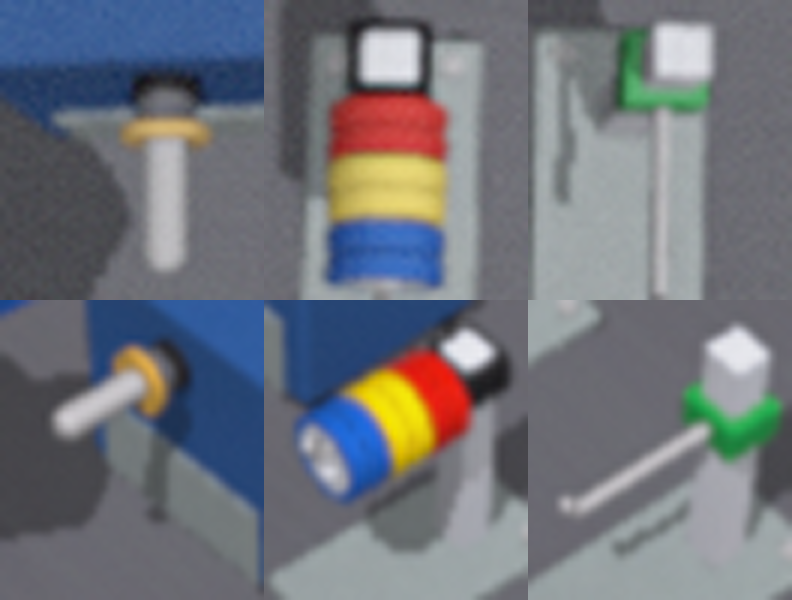

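Row 1 of the crop is the top view and row 2 the side view. The shaft tip is at top (183,194.5) and side (221,138). The loaded post top is at top (266,157.5) and side (284,158). The spare post top is at top (345.7,166.6) and side (323,196), and its arm tip is at side (295,222). Now I'll convert these to positions.

```bash
python3 - <<'E'
from h import *
np.set_printoptions(precision=4,suppress=True)
f=lambda x0,y0,x,y:(x0+(x+.5)/6-.5,y0+(y+.5)/6-.5)
T=cv2.imread('pics/top0.png');H=cv2.cvtColor(T,cv2.COLOR_BGR2HSV).astype(int)
print('tipTop@.15',onz('top',f(155,150,168,262),.15),'shaftroot',onz('top',f(155,150,164,150),.15))
print('tip tri',tri(f(155,150,168,262),f(210,118,66,122)))
print('plate tri',tri(f(155,150,167,130),f(210,118,140,80)))
for nm,a,b,z in(('loaded',f(245,148,126,57),f(250,150,206,50),.165),('spare',f(320,158,155,52),f(288,188,210,50),.178)):
    print(nm,onz('top',a,z),onz('side',b,z),tri(a,b))
# spare arm line pixels: bright narrow ridge per row
for v in range(178,208,4):
    r=T[v,336:350].astype(float).sum(1); 
    r=r-np.median(r); r[r<60]=0; u=336+(r*np.arange(14)).sum()/max(r.sum(),1); print(v,round(u,2),onz('top',(u,v),.142)[:2],end=' | ')
print()
print('armtip tri',tri((342,207.5),f(288,188,42,205)))
for nm,lo,hi in(('red',(0,12),(0,0)),('yellow',(22,34),0),('blue',(100,125),0)):
    m=((H[...,0]>=lo[0])&(H[...,0]<=lo[1])&(H[...,1]>90)&(H[...,2]>60)); m[:, :250]=0;m[:,282:]=0;m[:150]=0;m[205:]=0
    ys,xs=np.nonzero(m); e=(xs.min()+xs.max())/2; print(nm,m.sum(),xs.mean(),ys.mean(),ys.min(),ys.max(),xs.min(),xs.max(),onz('top',(xs.mean(),ys.mean()),.165))
E
```

```text
tipTop@.15 [0.54 0.22 0.15] shaftroot [0.5925 0.224  0.15  ]
tip tri (array([0.5394, 0.2191, 0.154 ]), np.float64(6.254401934167684e-05))
plate tri (array([0.6004, 0.2242, 0.1493]), np.float64(0.003967288744756161))
loaded [ 0.6399 -0.0093  0.165 ] [ 0.6385 -0.0103  0.165 ] (array([ 0.64  , -0.0091,  0.1632]), np.float64(0.0006059930463147114))
spare [ 0.6133 -0.2252  0.178 ] [ 0.6116 -0.2244  0.178 ] (array([ 0.6125, -0.2247,  0.178 ]), np.float64(0.001870522840028676))
178 342.0 [ 0.5873 -0.2223] | 182 342.0 [ 0.576 -0.222] | 186 336.0 [ 0.5646 -0.2051] | 190 336.0 [ 0.5534 -0.2049] | 194 336.0 [ 0.5422 -0.2047] | 198 342.0 [ 0.5312 -0.2212] | 202 336.0 [ 0.52   -0.2044] | 206 336.0 [ 0.5089 -0.2042] | 
armtip tri (array([ 0.5036, -0.2211,  0.1335]), np.float64(0.0049128413965012965))
red 179 265.1787709497207 168.3687150837989 163 174 256 274 [ 0.6084 -0.0084  0.165 ]
yellow 187 265.03743315508024 178.7807486631016 174 184 256 274 [ 0.5795 -0.0083  0.165 ]
blue 180 265.0444444444444 189.55555555555554 185 195 256 274 [ 0.55   -0.0086  0.165 ]
```

```bash
python3 - <<'E'
from h import *
np.set_printoptions(precision=4,suppress=True)
f=lambda x0,y0,x,y:np.array((x0+(x+.5)/6-.5,y0+(y+.5)/6-.5))
T=cv2.imread('pics/top0.png').astype(float).sum(2);S=cv2.imread('pics/side0.png').astype(float).sum(2)
print('spare arm rows');
for v in range(178,208,3): print(v,T[v,337:350].astype(int))
for z in(.13,.14,.15): print(z,onz('top',f(320,158,665-528,112),z)[:2],onz('top',f(320,158,659.5-528,290),z)[:2])
P=np.array([.6125,-.2247]); 
for c in((695-528,435-300),(640-528,470-300),(590-528,502-300)):
  o,v=ray('side',f(288,188,*c))
  for yaw in(-2,):
    d=-np.array([np.cos(np.radians(yaw)),np.sin(np.radians(yaw))]); s=np.linalg.solve(np.c_[d,-v[:2]],o[:2]-P); print('arm: along',s[0],'z',o[2]+s[1]*v[2])
# shaft edges in top by row
print('shaft')
for v in range(176,196,3):
    r=T[v,174:194]; b=np.median(r); w=np.clip(r-350,0,None); print(v,r.astype(int))
# plate tilt/shaft
E
```

```text
spare arm rows
178 [449 450 441 405 467 557 533 509 503 499 508 480 403]
181 [483 472 479 439 477 546 532 498 498 494 506 486 412]
184 [505 502 489 444 481 552 532 503 505 507 510 475 378]
187 [496 506 494 445 480 548 519 495 503 503 498 470 377]
190 [494 496 481 414 478 539 516 491 499 506 501 474 375]
193 [499 497 486 418 490 557 513 499 498 500 497 471 369]
196 [492 505 480 411 487 560 499 493 494 501 506 480 376]
199 [495 505 480 417 495 551 483 491 502 503 509 485 377]
202 [492 495 479 420 500 554 511 484 495 505 505 475 382]
205 [501 503 472 406 503 560 504 497 493 500 507 471 345]
0.13 [ 0.5943 -0.2259] [ 0.5104 -0.2217]
0.14 [ 0.5926 -0.2239] [ 0.5094 -0.2198]
0.15 [ 0.5908 -0.222 ] [ 0.5085 -0.2179]
arm: along 0.026128736906845026 z 0.12768470400388576
arm: along 0.06419691102084958 z 0.12718076069797024
arm: along 0.09819477357210056 z 0.12657934708248697
shaft
176 [343 352 344 343 356 407 505 552 564 568 535 463 373 337 346 339 341 337
 338 338]
179 [328 341 339 338 351 419 503 548 566 570 543 473 373 334 341 337 345 348
 341 347]
182 [231 260 323 339 342 419 507 551 564 568 547 466 360 345 335 343 340 339
 332 338]
185 [234 229 271 326 358 418 503 545 568 565 541 464 365 336 333 341 338 346
 337 349]
188 [230 252 303 332 354 421 509 544 570 565 538 473 364 324 336 327 347 332
 331 335]
191 [266 322 342 326 352 424 499 546 569 565 548 472 370 334 344 330 337 338
 331 340]
194 [338 341 339 337 328 362 419 484 498 481 438 362 333 334 342 339 335 341
 335 338]
```

```bash
python3 - <<'E'
from h import *
np.set_printoptions(precision=4,suppress=True)
print('shaft',onz('top',(182.4,176),.15),onz('top',(182.4,191),.15),onz('top',(182.4,194.3),.15))
T=cv2.imread('pics/top0.png').astype(int)
H=cv2.cvtColor(T.astype('uint8'),cv2.COLOR_BGR2HSV)
for v in range(164,198,2): # silhouette by saturation half-level
    r=H[v,248:284,1].astype(float); i=np.nonzero(r>85)[0]; 
    if len(i)>5:
        a,b=i[0],i[-1]; L=a-1+(85-r[a-1])/(r[a]-r[a-1]); Rr=b+(r[b]-85)/(r[b]-r[b+1]); u=248+(L+Rr)/2; print(v,round(L+248,2),round(Rr+248,2),onz('top',(u,v),.143)[:2])
for v in(185,188,191,193,195,196,197,198,199,200): print(v,T[v,262:270].tolist())
E
```

```text
shaft [0.5885 0.2225 0.15  ] [0.5463 0.2208 0.15  ] [0.537  0.2204 0.15  ]
164 257.62 272.36 [ 0.6251 -0.0075]
166 255.67 274.68 [ 0.6194 -0.0081]
168 255.6 275.0 [ 0.6137 -0.0085]
170 255.74 274.58 [ 0.6081 -0.0081]
172 255.39 275.02 [ 0.6024 -0.0083]
174 255.49 274.6 [ 0.5967 -0.0079]
176 255.4 274.53 [ 0.5911 -0.0078]
178 255.29 274.66 [ 0.5854 -0.0078]
180 255.41 274.44 [ 0.5798 -0.0078]
182 255.54 274.47 [ 0.5742 -0.008 ]
186 255.6 273.61 [ 0.5629 -0.007 ]
188 255.26 274.49 [ 0.5574 -0.0078]
190 255.51 274.24 [ 0.5518 -0.0079]
192 255.27 274.33 [ 0.5462 -0.0077]
194 255.1 274.35 [ 0.5406 -0.0076]
185 [[171, 108, 80], [175, 110, 84], [174, 108, 78], [178, 110, 82], [180, 115, 88], [180, 116, 92], [177, 111, 86], [175, 111, 89]]
188 [[175, 98, 55], [181, 104, 60], [182, 107, 63], [185, 107, 61], [188, 108, 64], [189, 110, 66], [189, 111, 61], [189, 111, 64]]
191 [[178, 101, 55], [182, 105, 58], [187, 109, 62], [190, 111, 63], [190, 111, 62], [191, 111, 62], [192, 114, 69], [189, 111, 66]]
193 [[178, 106, 70], [181, 107, 70], [186, 110, 75], [187, 110, 70], [188, 114, 69], [190, 11
[... 185 characters left out ...]
[[159, 155, 150], [148, 147, 144], [146, 144, 145], [157, 153, 153], [163, 158, 155], [164, 156, 149], [156, 146, 142], [153, 147, 139]]
197 [[164, 161, 152], [139, 136, 133], [133, 132, 131], [144, 141, 142], [161, 157, 153], [163, 160, 151], [163, 159, 151], [165, 161, 153]]
198 [[165, 164, 157], [157, 155, 152], [164, 161, 160], [175, 173, 172], [175, 172, 168], [172, 171, 162], [171, 170, 162], [169, 169, 161]]
199 [[168, 167, 159], [170, 167, 164], [176, 172, 172], [180, 179, 177], [179, 176, 171], [170, 169, 161], [171, 169, 161], [170, 169, 161]]
200 [[169, 166, 159], [169, 166, 162], [168, 166, 163], [170, 170, 165], [170, 171, 162], [168, 168, 160], [168, 167, 159], [168, 167, 160]]
```

>>> play_rows(rows=[[[-0.1, -0.3, 0, -0.82, 1], [-0.1, -0.3, 0, -0.82, 1], [-0.1, -0.3, 0, -0.82, 1], [-0.1, -0.3, 0, -0.82, 1], [-0.1, -0.3, 0, -0.82, 1], [-0.1, -0.3, 0, -0.82, 1], [-0.1, -0.3, 0, -0.82, 1], [-0.1, -0.3, 0, -0.82, 1]]], force=20)

```text
time: 0.77
position: [0.3284, 0.3731, 0.2357]
tcp_rot: [-180.0, -0.0, 179.7]
force: [0.9, -0.4, 0.8]
gripper_width: 0.0913
grasp_force: 0.0
```

>>> play_rows(rows=[[[-0.2, -0.32, 0, 0, 1], [-0.2, -0.32, 0, 0, 1], [-0.2, -0.32, 0, 0, 1], [-0.2, -0.32, 0, 0, 1], [-0.2, -0.32, 0, 0, 1], [-0.2, -0.32, 0, 0, 1], [-0.2, -0.32, 0, 0, 1], [-0.2, -0.32, 0, 0, 1]]])

```text
time: 1.43
position: [0.4871, 0.1154, 0.2359]
tcp_rot: [180.0, 0.0, 179.5]
force: [0.4, 1.3, -0.4]
gripper_width: 0.0914
grasp_force: 0.0
```

>>> play_rows(rows=[[[-0.14, -0.31, 0, 0, 1], [-0.14, -0.31, 0, 0, 1], [-0.14, -0.31, 0, 0, 1], [-0.14, -0.31, 0, 0, 1], [0, 0, 0, 0, 1], [0, 0, 0, 0, 1]]])

```text
time: 1.93
position: [0.5417, -0.0085, 0.2356]
tcp_rot: [180.0, -0.0, 179.3]
force: [0.1, 0.6, -0.5]
gripper_width: 0.0911
grasp_force: 0.0
```

>>> play_rows(rows=[[[-0.03, 0, 0.18, 0, 1], [0, 0, 0.18, 0, 1], [0, 0, 0.18, 0, 1], [0, 0, 0.18, 0, 1], [0, 0, 0.18, 0, 1], [0, 0, 0, 0, 1], [0, 0, 0, 0, 0.2], [0, 0, 0, 0, -1]]], force=20)

```text
time: 2.6
position: [0.5447, -0.0067, 0.1468]
tcp_rot: [180.0, 0.0, 179.5]
force: [0.2, -0.3, -0.6]
gripper_width: 0.0806
grasp_force: 0.0
```

>>> play_rows(rows=[[[0, 0, 0, 0, -1], [0, 0, 0, 0, -1], [0, 0, 0, 0, -1], [0, 0, 0, 0, -1], [0, 0, 0, 0, -1], [0, 0, 0, 0, -1]]])

```text
time: 3.1
position: [0.5448, -0.0073, 0.1464]
tcp_rot: [-180.0, 0.0, 179.5]
force: [-2.1, -1.2, 6.7]
gripper_width: 0.0555
grasp_force: 20.0
```

```bash
python3 - <<'E'
from h import *
t=ctrl.grab_frame('top')[:,:,::-1];s=ctrl.grab_frame('side')[:,:,::-1]
cv2.imwrite('pics/g1.png',np.hstack([crop(t,230,140,80,100,5),crop(s,230,120,80,100,5)]))
E
```

```text
(no output)
```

View pics/g1.png

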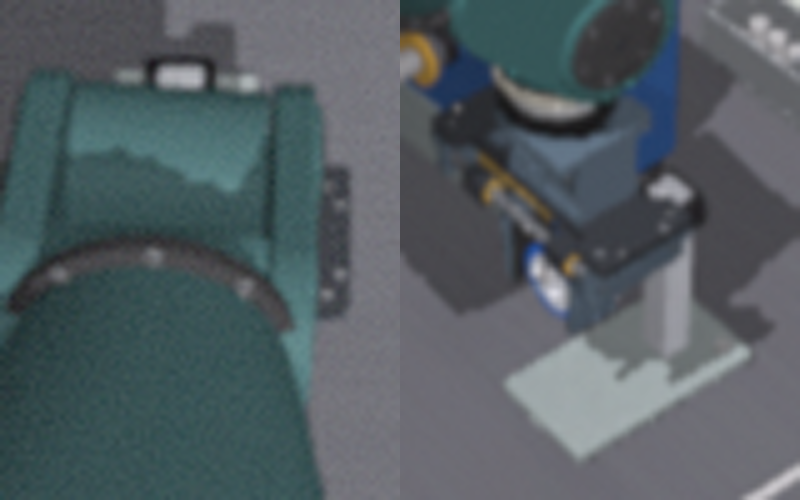

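Side crop at (545,280): the blue roller sits between the pads and the grip is good, with nothing else held. I'll lift 13 mm and draw it off over the lip.

>>> play_rows(rows=[[[0, 0, -0.04, 0, -1], [0, 0, -0.04, 0, -1], [0, 0, -0.05, 0, -1], [0, 0, 0, 0, -1], [0, 0, 0, 0, -1], [0, 0, 0, 0, -1]]])

```text
time: 3.7
position: [0.5444, -0.0072, 0.1589]
tcp_rot: [-180.0, -0.0, 179.5]
force: [-0.2, 0.2, -1.4]
gripper_width: 0.056
grasp_force: 20.0
```

>>> play_rows(rows=[[[0.08, 0, 0, 0, -1], [0.08, 0, 0, 0, -1], [0.08, 0, 0, 0, -1], [0.08, 0, 0, 0, -1], [0.08, 0, 0, 0, -1], [0.08, 0, 0, 0, -1], [0.08, 0, 0, 0, -1], [0.08, 0, 0, 0, -1]]])

```text
time: 4.37
position: [0.4797, -0.0066, 0.159]
tcp_rot: [-180.0, 0.0, 179.5]
force: [0.1, -0.6, -2.1]
gripper_width: 0.0561
grasp_force: 20.0
```

>>> play_rows(rows=[[[-0.05, -0.2, -0.28, 0.1, -1], [-0.05, -0.27, -0.27, 0.1, -1], [-0.1, -0.3, -0.25, 0.1, -1], [-0.1, -0.3, 0, 0.1, -1], [-0.1, -0.3, 0, 0.1, -1], [-0.1, -0.3, 0, 0, -1], [-0.1, -0.3, 0, 0, -1], [-0.08, -0.2, 0, 0, -1]]])

```text
time: 5.03
position: [0.5417, -0.2281, 0.239]
tcp_rot: [-180.0, 0.0, 177.4]
force: [0.7, 1.4, -0.4]
gripper_width: 0.0559
grasp_force: 20.0
```

```bash
python3 - <<'E'
from h import *
np.set_printoptions(precision=4,suppress=True)
g=cv2.imread('pics/side0.png').astype(float)
S=cv2.GaussianBlur(g.sum(2),(0,0),.6)
pts=[]
for u in range(298,315,2):
    v0=222-(u-295)*0.62; a=int(v0)-5; r=S[a:a+11,u]; k=r.argmax(); 
    w=np.clip(r-np.sort(r)[5]-10,0,None); w[:max(0,k-2)]=0; w[k+3:]=0; pts.append((u,a+(w*np.arange(11)).sum()/w.sum()))
pts=np.array(pts); print(pts)
# post top bright square: centroid
m=(S>600); m[:185]=0; m[206:]=0; m[:,:312]=0;m[:,336:]=0
ys,xs=np.nonzero(m); print('post top',xs.mean(),ys.mean(),m.sum(),xs.min(),xs.max(),ys.min(),ys.max())
for c in((323,196.3),(xs.mean(),ys.mean())):
  P=onz('side',c,.178)[:2]
  for yaw in(-2,-3.):
    d=-np.array([np.cos(np.radians(yaw)),np.sin(np.radians(yaw))]); z=[]
    for q in pts:
      o,v=ray('side',q); s=np.linalg.solve(np.c_[d,-v[:2]],o[:2]-P); z.append((s[0],o[2]+s[1]*v[2]))
    print(P,yaw,np.round(z,4)[:,1],z[0][0],z[-1][0])
E
```

```text
[[298.     220.8938]
 [300.     219.6531]
 [302.     218.3759]
 [304.     217.18  ]
 [306.     215.8973]
 [308.     214.6422]
 [310.     213.3749]
 [312.     212.1758]
 [314.     210.9671]]
post top 322.7027027027027 196.1891891891892 37 319 326 193 199
[ 0.6115 -0.2264] -2 [0.1311 0.1311 0.1312 0.1309 0.1311 0.1311 0.1312 0.1309 0.1307] 0.0985704518338515 0.032850858838127606
[ 0.6115 -0.2264] -3.0 [0.1282 0.1284 0.1288 0.1287 0.1291 0.1294 0.1297 0.1297 0.1297] 0.09700016074310512 0.03227564333740453
[ 0.6111 -0.2255] -2 [0.1296 0.1295 0.1296 0.1293 0.1295 0.1295 0.1296 0.1293 0.1291] 0.09730135874431387 0.031497153679302496
[ 0.6111 -0.2255] -3.0 [0.1267 0.1269 0.1272 0.1272 0.1276 0.1279 0.1282 0.1281 0.1282] 0.0957512851278182 0.03094564143074126
```

>>> play_rows(rows=[[[-0.05, 0.05, 0.15, -0.1, -1], [0, 0, 0.15, 0, -1], [0, 0, 0.15, 0, -1], [0, 0, 0.1, 0, -1], [0, 0, 0.08, 0, -1], [0, 0, 0.02, 0, -1], [0, 0, 0, 0, -1], [0, 0, 0, 0, -1]]])

```text
time: 5.7
position: [0.5472, -0.2211, 0.1745]
tcp_rot: [-180.0, 0.0, 177.9]
force: [-0.6, -0.4, -1.1]
gripper_width: 0.0559
grasp_force: 20.0
```

>>> play_rows(rows=[[[0, 0, 0.01, 0, -1], [0, 0, 0.01, 0, -1], [0, 0, 0, 0, -1], [0, 0, 0, 0, -1]]])

```text
time: 6.03
position: [0.547, -0.221, 0.1721]
tcp_rot: [-180.0, 0.0, 177.9]
force: [-0.1, -0.1, -2.4]
gripper_width: 0.0558
grasp_force: 20.0
```

>>> play_rows(rows=[[[0, -0.02, 0.01, 0, -1], [0, 0, 0.01, 0, -1], [0, 0, 0, 0, -1], [0, 0, 0, 0, -1]]])

```text
time: 6.37
position: [0.5468, -0.223, 0.1698]
tcp_rot: [180.0, -0.0, 177.9]
force: [0.3, -0.3, -1.9]
gripper_width: 0.056
grasp_force: 20.0
```

>>> play_rows(rows=[[[0, 0, 0.01, 0, -1], [0, 0, 0.01, 0, -1], [0, 0, 0, 0, -1], [0, 0, 0, 0, -1]]])

```text
time: 6.7
position: [0.5468, -0.223, 0.1678]
tcp_rot: [180.0, -0.0, 177.9]
force: [-0.2, -0.2, -1.7]
gripper_width: 0.0561
grasp_force: 20.0
```

>>> play_rows(rows=[[[0, 0, 0.01, 0, -1], [0, 0, 0.01, 0, -1], [0, 0, 0, 0, -1], [0, 0, 0, 0, -1]]])

```text
time: 7.03
position: [0.5468, -0.223, 0.1659]
tcp_rot: [180.0, -0.0, 177.9]
force: [-0.3, -0.0, -1.9]
gripper_width: 0.0559
grasp_force: 20.0
```

>>> play_rows(rows=[[[0, 0, 0.01, 0, -1], [0, 0, 0.01, 0, -1], [0, 0, 0, 0, -1], [0, 0, 0, 0, -1]]])

```text
time: 7.37
position: [0.5469, -0.223, 0.164]
tcp_rot: [-180.0, 0.0, 177.9]
force: [0.7, 0.2, -1.7]
gripper_width: 0.056
grasp_force: 20.0
```

>>> play_rows(rows=[[[0, 0, 0.01, 0, -1], [0, 0, 0.01, 0, -1], [0, 0, 0, 0, -1], [0, 0, 0, 0, -1]]])

```text
time: 7.7
position: [0.547, -0.2231, 0.1624]
tcp_rot: [-180.0, 0.0, 177.9]
force: [-2.9, -0.2, 6.9]
gripper_width: 0.056
grasp_force: 20.0
```

>>> play_rows(rows=[[[0, 0, -0.1, 0, -1], [0, 0, -0.1, 0, -1], [0.2, 0, 0, 0, -1], [0.3, 0, 0, 0, -1], [0.3, 0, 0, 0, -1], [0, 0, 0.2, 0, -1], [0, 0, 0.15, 0, -1], [0, 0, 0.1, 0, -1]]])

```text
time: 8.37
position: [0.4666, -0.2201, 0.1368]
tcp_rot: [-180.0, 0.0, 177.9]
force: [-0.2, -0.5, -2.0]
gripper_width: 0.0561
grasp_force: 20.0
```

```bash
python3 - <<'E'
from h import *
s0=ctrl.get_state(); print(s0['position'],s0['tcp_rot'],s0['force'])
t=ctrl.grab_frame('top')[:,:,::-1];s=ctrl.grab_frame('side')[:,:,::-1]
cv2.imwrite('pics/g2.png',np.hstack([crop(t,310,140,80,100,5),crop(s,260,170,80,100,5)]))
E
```

```text
[ 0.46658251 -0.22008526  0.13680202] [-1.79991103e+02  2.12630390e-02  1.77872176e+02] [-0.1679955  -0.53336432 -1.97279642]
```

View pics/g2.png

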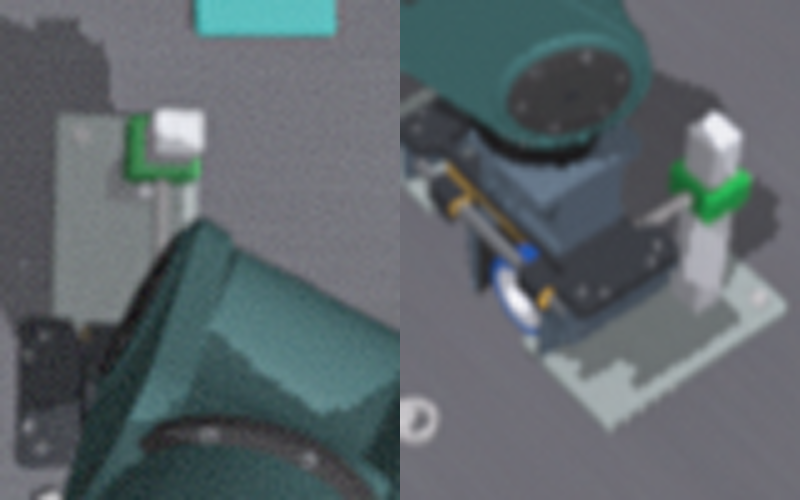

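Side crop (515,295): blue is in hand just in front of the spare hook's lip, and the lip itself is hidden. I'll reduce the grip to limit force and advance in small steps.

>>> play_rows(rows=[[[-0.03, 0, 0, 0, -1], [-0.03, 0, 0, 0, -1], [-0.03, 0, 0, 0, -1], [-0.01, 0, 0, 0, -1], [-0.01, 0, 0, 0, -1], [0, 0, 0, 0, -1], [0, 0, 0, 0, -1]]], force=10)

```text
time: 9.05
position: [0.478, -0.2204, 0.137]
tcp_rot: [-180.0, 0.0, 177.9]
force: [-0.0, -0.8, -0.8]
gripper_width: 0.0558
grasp_force: 10.0
```

>>> play_rows(rows=[[[-0.01, 0, 0, 0, -1], [-0.01, 0, 0, 0, -1], [-0.01, 0, 0, 0, -1], [0, 0, 0, 0, -1], [0, 0, 0, 0, -1]]])

```text
time: 9.47
position: [0.4809, -0.2206, 0.137]
tcp_rot: [-180.0, -0.0, 177.9]
force: [0.0, 0.2, -1.6]
gripper_width: 0.056
grasp_force: 10.0
```

>>> play_rows(rows=[[[-0.02, 0, 0, 0, -1], [-0.02, 0, 0, 0, -1], [-0.02, 0, 0, 0, -1], [-0.02, 0, 0, 0, -1], [0, 0, 0, 0, -1]]])

```text
time: 9.88
position: [0.4894, -0.2209, 0.137]
tcp_rot: [-180.0, 0.0, 177.9]
force: [-0.8, -0.5, -1.8]
gripper_width: 0.0558
grasp_force: 10.0
```

>>> play_rows(rows=[[[-0.07, 0, 0, 0, -1], [-0.07, 0, 0, 0, -1], [-0.07, 0, 0, 0, -1], [-0.07, 0, 0, 0, -1], [-0.07, 0, 0, 0, -1], [-0.07, 0, 0, 0, -1], [-0.07, 0, 0, 0, -1], [-0.06, 0, 0, 0, -1]]])

```text
time: 10.55
position: [0.5447, -0.2229, 0.1369]
tcp_rot: [-180.0, 0.0, 177.9]
force: [-0.2, 0.7, -1.6]
gripper_width: 0.0555
grasp_force: 10.0
```

>>> play_rows(rows=[[[0, 0, 0.03, 0, -1], [0, 0, 0.03, 0, -1], [0, 0, 0.03, 0, -1], [0, 0, 0.02, 0, -1], [0, 0, 0, 0, -1], [0, 0, 0, 0, -1]]])

```text
time: 11.05
position: [0.5436, -0.2229, 0.1258]
tcp_rot: [180.0, -0.0, 177.9]
force: [-0.9, 0.1, -1.6]
gripper_width: 0.0562
grasp_force: 10.0
```

>>> play_rows(rows=[[[0, 0, 0.01, 0, -1], [0, 0, 0.01, 0, -1], [0, 0, 0, 0, -1], [0, 0, 0, 0, -1]]])

```text
time: 11.38
position: [0.5439, -0.2229, 0.124]
tcp_rot: [-180.0, 0.0, 177.9]
force: [-0.3, 0.3, -1.7]
gripper_width: 0.0561
grasp_force: 10.0
```

>>> play_rows(rows=[[[0, 0, 0.01, 0, -1], [0, 0, 0.005, 0, -1], [0, 0, 0, 0, -1], [0, 0, 0, 0, -1]]])

```text
time: 11.72
position: [0.544, -0.223, 0.1227]
tcp_rot: [-180.0, 0.0, 177.9]
force: [-2.5, 0.3, 4.7]
gripper_width: 0.0559
grasp_force: 10.0
```

>>> play_rows(rows=[[[0, 0, -0.01, 0, -1], [0, 0, 0, 0, 0.2], [0, 0, 0, 0, 1], [0, 0, 0, 0, 1], [0, 0, 0, 0, 1], [0, 0, 0, 0, 1], [0, 0, -0.1, 0, 1], [0, 0, -0.3, 0, 1]]])

```text
time: 12.38
position: [0.5419, -0.222, 0.161]
tcp_rot: [179.9, -0.3, 177.9]
force: [-0.8, 0.7, -0.5]
gripper_width: 0.0906
grasp_force: 0.0
```

>>> play_rows(rows=[[[0, 0, -0.3, -0.1, 1], [0, 0, -0.3, -0.1, 1], [0, 0.1, -0.15, -0.1, 1], [0, 0.3, 0, -0.1, 1], [-0.1, 0.4, 0, 0, 1], [-0.1, 0.4, 0, 0, 1], [-0.1, 0.4, 0, 0, 1], [0, 0.4, 0, 0, 1]]])

```text
time: 13.05
position: [0.5771, -0.0213, 0.2396]
tcp_rot: [-180.0, 0.1, 179.5]
force: [0.5, -0.4, 1.0]
gripper_width: 0.0913
grasp_force: 0.0
```

```bash
python3 - <<'E'
from h import *
s0=ctrl.get_state(); print(s0['position'],s0['tcp_rot'],s0['force'])
t=ctrl.grab_frame('top')[:,:,::-1];s=ctrl.grab_frame('side')[:,:,::-1]
cv2.imwrite('pics/s3.png',s);cv2.imwrite('pics/t3.png',t)
cv2.imwrite('pics/g3.png',np.hstack([crop(t,310,130,60,100,5),crop(s,240,130,100,100,5)]))
E
```

```text
[ 0.57712924 -0.02134215  0.23961517] [-1.79996636e+02  9.82337050e-02  1.79476811e+02] [ 0.53202081 -0.41996373  0.97030478]
```

View pics/g3.png

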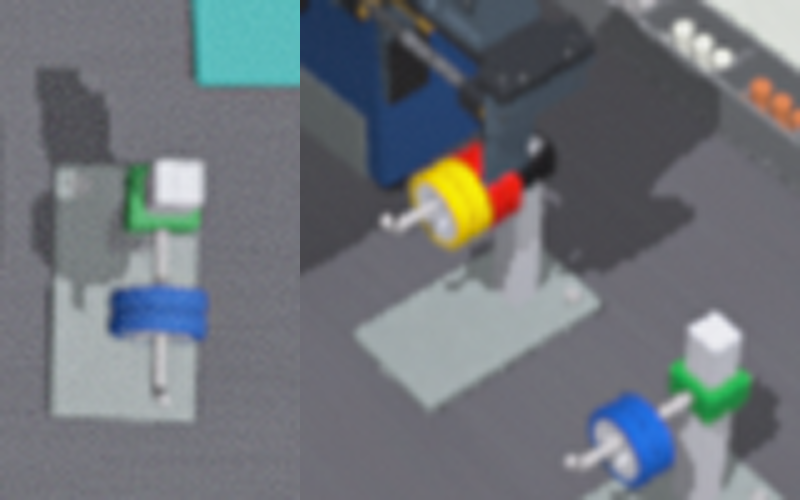

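Blue hangs on the spare arm at top-crop (158,313), yellow is now at the front of the loaded hook with red behind, and the fingers stand over yellow. I'll compute blue's and yellow's positions.

```bash
python3 - <<'E'
from h import *
np.set_printoptions(precision=4,suppress=True)
t=cv2.imread('pics/t3.png');H=cv2.cvtColor(t,cv2.COLOR_BGR2HSV).astype(int)
m=(H[...,0]>95)&(H[...,0]<128)&(H[...,1]>120);m[:,:325]=0;m[:,360:]=0;m[:180]=0;m[206:]=0
ys,xs=np.nonzero(m); print('blue px',xs.mean(),ys.mean(),ys.min(),ys.max(),xs.min(),xs.max(),onz('top',(xs.mean(),ys.mean()),.143))
f=lambda x,y:(310+(x+.5)/5-.5,130+(y+.5)/5-.5)
print('post',onz('top',f(180,183),.178),'tip',onz('top',f(160,395),.140))
s=cv2.imread('pics/s3.png');H=cv2.cvtColor(s,cv2.COLOR_BGR2HSV).astype(int)
E
```

```text
blue px 341.5833333333333 191.78205128205127 187 197 332 350 [ 0.5484 -0.2202  0.143 ]
post [ 0.6135 -0.2257  0.178 ] tip [ 0.502 -0.22   0.14 ]
```

>>> play_rows(rows=[[[0.02, 0.07, 0, 0, 1], [0, 0.07, 0.2, 0, 1], [0, 0, 0.25, 0, 1], [0, 0, 0.25, 0, 1], [0, 0, 0.15, 0, 1], [0, 0, 0.08, 0, 1], [0, 0, 0, 0, 1], [0, 0, 0, 0, 0.2]]], force=20)

```text
time: 13.82
position: [0.5743, -0.0097, 0.146]
tcp_rot: [-180.0, 0.0, 179.4]
force: [0.4, -0.3, -0.2]
gripper_width: 0.0871
grasp_force: 0.0
```

>>> play_rows(rows=[[[0, 0, 0, 0, -1], [0, 0, 0, 0, -1], [0, 0, 0, 0, -1], [0, 0, 0, 0, -1], [0, 0, 0, 0, -1], [0, 0, 0, 0, -1]]])

```text
time: 14.32
position: [0.5743, -0.0091, 0.1458]
tcp_rot: [-180.0, 0.0, 179.5]
force: [-0.7, 0.1, 4.2]
gripper_width: 0.0561
grasp_force: 20.0
```

>>> play_rows(rows=[[[0, 0, -0.04, 0, -1], [0, 0, -0.04, 0, -1], [0, 0, -0.05, 0, -1], [0, 0, 0, 0, -1], [0, 0, 0, 0, -1], [0, 0, 0, 0, -1]]])

```text
time: 14.82
position: [0.574, -0.0091, 0.1584]
tcp_rot: [-180.0, 0.0, 179.5]
force: [-0.4, -0.3, -1.2]
gripper_width: 0.0557
grasp_force: 20.0
```

>>> play_rows(rows=[[[0.07, 0, 0, 0, -1], [0.09, 0, 0, 0, -1], [0.12, 0, 0, 0, -1], [0.14, 0, 0, 0, -1], [0.14, 0, 0, 0, -1], [0.14, 0, 0, 0, -1], [0.14, 0, 0, 0, -1], [0.14, 0, 0, 0, -1]]])

```text
time: 15.48
position: [0.4741, -0.0082, 0.1582]
tcp_rot: [180.0, -0.0, 179.5]
force: [0.2, 0.7, -1.0]
gripper_width: 0.0559
grasp_force: 20.0
```

>>> play_rows(rows=[[[0.02, -0.2, 0, 0.1, -1], [0, -0.3, 0, 0.1, -1], [0, -0.33, 0, 0.1, -1], [0, -0.33, 0, 0.1, -1], [0, -0.33, 0.05, 0, -1], [0, -0.3, 0.05, 0, -1], [0, -0.2, 0.05, 0, -1], [0, -0.12, 0.06, 0, -1]]])

```text
time: 16.15
position: [0.4672, -0.2208, 0.1373]
tcp_rot: [-180.0, 0.0, 177.8]
force: [-0.4, 0.9, -0.8]
gripper_width: 0.0558
grasp_force: 20.0
```

>>> play_rows(rows=[[[0, 0, 0, 0, -1], [0, 0, 0, 0, -1]]], force=10)

```text
time: 16.32
position: [0.4674, -0.2186, 0.137]
tcp_rot: [180.0, -0.1, 177.8]
force: [0.8, -0.2, -0.8]
gripper_width: 0.0556
grasp_force: 10.0
```

>>> play_rows(rows=[[[-0.02, -0.02, 0, 0, -1], [-0.03, 0, 0, 0, -1], [-0.03, 0, 0, 0, -1], [-0.01, 0, 0.005, 0, -1], [-0.02, 0, 0, 0, -1], [-0.02, 0, 0, 0, -1], [0, 0, 0, 0, -1]]])

```text
time: 16.9
position: [0.4816, -0.2216, 0.137]
tcp_rot: [-180.0, 0.0, 177.9]
force: [-0.0, 0.1, -1.3]
gripper_width: 0.0561
grasp_force: 10.0
```

>>> play_rows(rows=[[[-0.02, 0, 0, 0, -1], [-0.02, 0, 0, 0, -1], [-0.02, 0, 0, 0, -1], [-0.02, 0, 0, 0, -1], [0, 0, 0, 0, -1]]])

```text
time: 17.32
position: [0.4895, -0.222, 0.137]
tcp_rot: [-180.0, 0.0, 177.9]
force: [0.5, -0.3, -1.0]
gripper_width: 0.0563
grasp_force: 10.0
```

>>> play_rows(rows=[[[-0.05, 0, 0, 0, -1], [-0.05, 0, 0, 0, -1], [-0.05, 0, 0, 0, -1], [-0.04, 0, 0, 0, -1], [-0.03, 0, 0, 0, -1], [-0.02, 0, 0, 0, -1], [0, 0, 0, 0, -1], [0, 0, 0, 0, -1]]])

```text
time: 17.98
position: [0.5131, -0.2228, 0.1369]
tcp_rot: [180.0, -0.0, 177.9]
force: [-0.6, 0.1, -1.5]
gripper_width: 0.0556
grasp_force: 10.0
```

>>> play_rows(rows=[[[-0.02, 0.01, 0, 0, -1], [0, 0, 0.03, 0, -1], [0, 0, 0.03, 0, -1], [0, 0, 0.03, 0, -1], [0, 0, 0.03, 0, -1], [0, 0, 0.005, 0, -1], [0, 0, 0, 0, -1], [0, 0, 0, 0, -1]]])

```text
time: 18.65
position: [0.5152, -0.2219, 0.1244]
tcp_rot: [180.0, -0.0, 177.9]
force: [0.8, 0.6, -1.4]
gripper_width: 0.056
grasp_force: 10.0
```

>>> play_rows(rows=[[[0, 0, 0.01, 0, -1], [0, 0, 0.005, 0, -1], [0, 0, 0, 0, -1], [0, 0, 0, 0, -1]]])

```text
time: 18.98
position: [0.5152, -0.2219, 0.123]
tcp_rot: [-180.0, 0.0, 177.9]
force: [0.1, 0.6, -1.5]
gripper_width: 0.0561
grasp_force: 10.0
```

>>> play_rows(rows=[[[0, 0, 0.01, 0, -1], [0, 0, 0, 0, -1], [0, 0, 0, 0, -1], [0, 0, 0, 0, -1]]])

```text
time: 19.32
position: [0.5152, -0.2219, 0.1221]
tcp_rot: [-180.0, 0.0, 177.9]
force: [-1.2, 0.5, 2.9]
gripper_width: 0.0566
grasp_force: 10.0
```

>>> play_rows(rows=[[[0, 0, -0.005, 0, -1], [0, 0, 0, 0, 0.2], [0, 0, 0, 0, 1], [0, 0, 0, 0, 1], [0, 0, 0, 0, 1], [0, 0, 0, 0, 1], [0, 0, -0.1, 0, 1], [0, 0, -0.3, 0, 1]]])

```text
time: 19.98
position: [0.5132, -0.221, 0.1601]
tcp_rot: [179.9, -0.3, 177.9]
force: [-0.6, 0.3, -1.0]
gripper_width: 0.0905
grasp_force: 0.0
```

>>> play_rows(rows=[[[0, 0, -0.3, -0.1, 1], [0, 0, -0.3, -0.1, 1], [-0.1, 0.1, -0.15, -0.1, 1], [-0.16, 0.35, 0, -0.1, 1], [-0.16, 0.37, 0, 0, 1], [-0.16, 0.37, 0, 0, 1], [-0.16, 0.37, 0, 0, 1], [-0.1, 0.37, 0, 0, 1]]])

```text
time: 20.65
position: [0.6023, -0.028, 0.2385]
tcp_rot: [-180.0, 0.1, 179.5]
force: [0.3, -1.4, -0.3]
gripper_width: 0.0914
grasp_force: 0.0
```

```bash
python3 - <<'E'
from h import *
np.set_printoptions(precision=4,suppress=True)
t=ctrl.grab_frame('top')[:,:,::-1];s=ctrl.grab_frame('side')[:,:,::-1]
cv2.imwrite('pics/s4.png',s);cv2.imwrite('pics/t4.png',t)
s0=ctrl.get_state(); print(s0['position'],s0['tcp_rot'],s0['force'])
H=cv2.cvtColor(np.ascontiguousarray(t),cv2.COLOR_BGR2HSV).astype(int)
for nm,lo,hi in(('yellow',20,36),('blue',95,128)):
    m=(H[...,0]>lo)&(H[...,0]<hi)&(H[...,1]>100);m[:,:325]=0;m[:,360:]=0;m[:180]=0;m[212:]=0
    ys,xs=np.nonzero(m); print(nm,xs.mean(),ys.mean(),ys.min(),ys.max(),onz('top',(xs.mean(),ys.mean()),.143))
cv2.imwrite('pics/g4.png',np.hstack([crop(t,310,130,60,100,5),crop(s,240,130,100,100,5)]))
E
```

```text
[ 0.6023 -0.0258  0.2383] [179.9711   0.05   179.7081] [-0.1787 -0.0133 -0.4333]
yellow 341.13793103448273 201.7183908045977 197 207 [ 0.5208 -0.2184  0.143 ]
blue 341.26993865030676 191.5521472392638 187 196 [ 0.549  -0.2193  0.143 ]
```

View pics/g4.png

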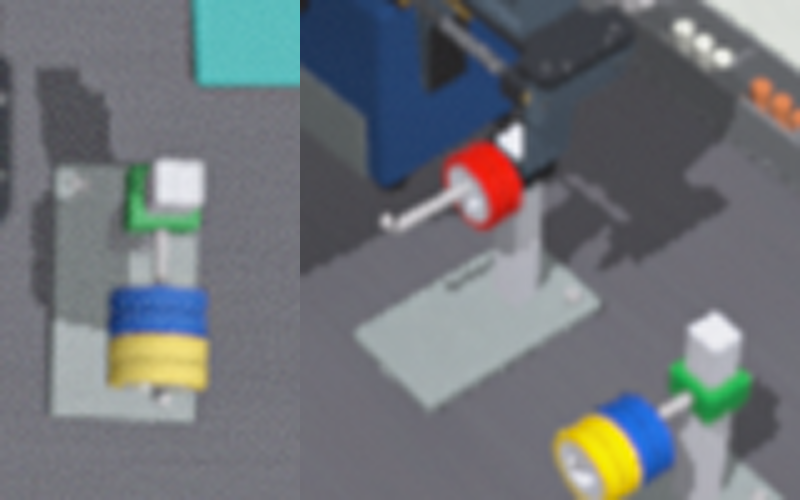

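Yellow (top-crop 158,360) and blue (158,312) both hang inside the lip of the spare hook, and red hangs alone on the loaded hook. Next is red.

>>> play_rows(rows=[[[-0.01, 0.09, 0, 0, 1], [0, 0.08, 0.2, 0, 1], [0, 0, 0.25, 0, 1], [0, 0, 0.25, 0, 1], [0, 0, 0.15, 0, 1], [0, 0, 0.075, 0, 1], [0, 0, 0, 0, 1], [0, 0, 0, 0, 0.2]]], force=20)

```text
time: 21.42
position: [0.6026, -0.0134, 0.1456]
tcp_rot: [-180.0, 0.0, 179.5]
force: [-0.1, 0.6, 1.1]
gripper_width: 0.0872
grasp_force: 0.0
```

>>> play_rows(rows=[[[0, 0, 0, 0, -1], [0, 0, 0, 0, -1], [0, 0, 0, 0, -1], [0, 0, 0, 0, -1], [0, 0, 0, 0, -1], [0, 0, 0, 0, -1]]])

```text
time: 21.92
position: [0.6026, -0.0128, 0.1454]
tcp_rot: [180.0, 0.0, 179.5]
force: [-1.8, 0.9, 4.3]
gripper_width: 0.056
grasp_force: 20.0
```

>>> play_rows(rows=[[[0, 0, -0.04, 0, -1], [0, 0, -0.04, 0, -1], [0, 0, -0.05, 0, -1], [0, 0, 0, 0, -1], [0, 0, 0, 0, -1], [0, 0, 0, 0, -1]]])

```text
time: 22.42
position: [0.6023, -0.0129, 0.1579]
tcp_rot: [-180.0, -0.0, 179.5]
force: [-0.7, 0.1, -2.2]
gripper_width: 0.0558
grasp_force: 20.0
```

>>> play_rows(rows=[[[0, 0.02, 0, 0, -1], [0, 0.025, 0, 0, -1], [0.08, 0, 0, 0, -1], [0.1, 0, 0, 0, -1], [0.1, 0, 0, 0, -1], [0.08, 0, 0, 0, -1], [0, 0, 0, 0, -1], [0, 0, 0, 0, -1]]])

```text
time: 23.08
position: [0.566, -0.0081, 0.1582]
tcp_rot: [-180.0, 0.0, 179.5]
force: [0.6, -0.2, -2.0]
gripper_width: 0.0558
grasp_force: 20.0
```

>>> play_rows(rows=[[[0.07, 0, 0, 0, -1], [0.12, 0, 0, 0, -1], [0.12, 0, 0, 0, -1], [0.12, 0, 0, 0, -1], [0.15, 0, 0, 0, -1], [0.2, 0, 0, 0, -1], [0.2, 0, 0, 0, -1], [0.1, 0, 0, 0, -1]]])

```text
time: 23.75
position: [0.4553, -0.007, 0.1575]
tcp_rot: [180.0, -0.1, 179.5]
force: [-0.4, 0.1, -2.2]
gripper_width: 0.0559
grasp_force: 20.0
```

>>> play_rows(rows=[[[0, 0.2, 0, -0.1, -1], [0, 0.28, 0, -0.1, -1], [0, 0.32, -0.01, -0.1, -1], [-0.1, 0.34, 0, -0.1, -1], [-0.1, 0.34, 0.02, -0.1, -1], [-0.1, 0.34, 0.02, -0.1, -1], [-0.1, 0.3, 0.01, -0.1, -1], [-0.08, 0.14, 0, 0, -1]]])

```text
time: 24.42
position: [0.5032, 0.2229, 0.154]
tcp_rot: [180.0, 0.0, -177.6]
force: [0.3, -1.2, -1.2]
gripper_width: 0.0561
grasp_force: 20.0
```

```bash
python3 - <<'E'
from h import *
t=ctrl.grab_frame('top')[:,:,::-1];s=ctrl.grab_frame('side')[:,:,::-1]
cv2.imwrite('pics/s5.png',s);cv2.imwrite('pics/t5.png',t)
s0=ctrl.get_state(); print(s0['position'],s0['tcp_rot'],s0['force'])
cv2.imwrite('pics/g5.png',np.hstack([crop(t,150,150,66,100,6),crop(s,190,100,66,100,6)]))
E
```

```text
[0.50376082 0.22192654 0.15412765] [ 1.79976355e+02  5.99986100e-02 -1.77581008e+02] [ 0.03875746 -0.11838312 -1.99228959]
```

View pics/g5.png

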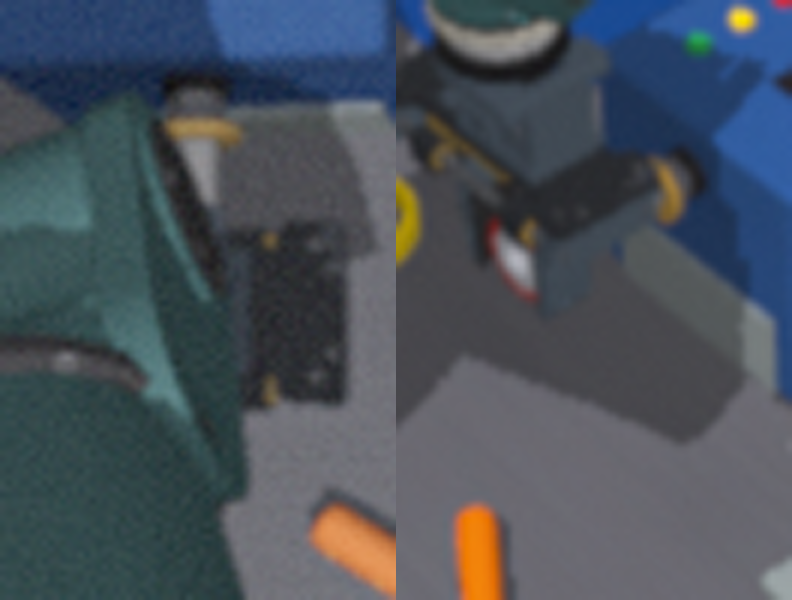

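```bash
python3 - <<'E'
from h import *
np.set_printoptions(precision=4,suppress=True)
g=cv2.imread('pics/side0.png').astype(float); S=cv2.GaussianBlur(g.sum(2),(0,0),.5)
print(g[130:146,218:234].sum(2).astype(int))
L=[]
for u in range(223,231):
    a=124 if u>226 else 127; r=S[a:a+20,u]; w=np.clip(r-400,0,None); v=a+(w*np.arange(20)).sum()/w.sum(); L.append((u,v)); p=onz('side',(u,v),.15); print(u,round(v,2),p[:2],'top axis y there',.2204+(p[0]-.537)*.0408, 'px top axis', proj('side',[[p[0],.2204+(p[0]-.537)*.0408,.15]])[0])
E
```

```text
[[296 259 252 252 254 250 249 233 221 254 323 417 500 537 539 484]
 [244 222 214 213 218 214 217 225 274 363 464 528 573 594 593 542]
 [216 213 208 209 209 213 246 312 402 502 561 589 600 599 580 530]
 [210 213 211 211 245 307 383 481 539 583 599 599 586 555 512 460]
 [213 213 234 297 379 475 530 576 596 601 589 563 524 470 408 363]
 [214 255 355 461 522 571 591 603 594 571 536 488 430 361 296 289]
 [248 373 504 567 589 602 598 581 548 501 452 398 361 333 278 279]
 [293 468 587 617 606 586 560 517 464 406 368 351 351 363 332 293]
 [289 447 559 602 578 532 478 412 355 328 341 351 356 365 370 347]
 [266 392 487 529 508 439 368 300 268 296 345 356 356 360 364 370]
 [238 307 374 404 393 327 264 234 244 295 346 358 356 354 358 362]
 [220 238 264 283 276 241 220 219 236 287 347 359 356 355 354 359]
 [216 218 221 224 221 217 216 214 225 276 345 358 358 360 354 358]
 [215 218 217 220 221 215 217 215 220 277 343 356 359 357 356 357]
 [214 217 217 217 217 220 218 216 218 261 332 355 357 353 356 353]
 [216 219 215 218 221 222 216 216 216 238 302 343 355 355 356 346]]
223 136.34 [0.5534 0.2241] top axis y there 0.22106901035563967 px top axis [223.5035 136.7765]
224 135.83 [0.5578 0.224 ] top axis y there 0.22124675636333113 px top axis [224.4544 136.2256]
225 135.18 [0.5626 0.2245] top axis y there 0.2214436025894959 px top axis [225.5051 135.6169]
226 134.73 [0.5668 0.2241] top axis y there 0.22161474564960554 px top axis [226.4166 135.0888]
227 134.05 [0.5717 0.2248] top axis y there 0.22181633107264367 px top axis [227.4878 134.4681]
228 133.44 [0.5764 0.2251] top axis y there 0.2220086808746298 px top axis [228.5075 133.8773]
229 132.81 [0.5812 0.2255] top axis y there 0.22220434752144166 px top axis [229.5424 133.2776]
230 132.2 [0.586  0.2258] top axis y there 0.22239822852910704 px top axis [230.5654 132.6848]
```

Most of the roller is hidden behind the gripper; its red front rim shows at side-crop (515,260) and the shaft at top-crop (203,170). The top-view axis agrees with the side view once shading is corrected for, so I'll align to y≈0.220 and advance gently.

>>> play_rows(rows=[[[-0.03, -0.01, 0.004, 0, -1], [-0.03, -0.01, 0.003, 0, -1], [-0.03, 0, 0, 0, -1], [-0.03, 0, 0, 0, -1], [0, 0, 0, 0, -1], [0, 0, 0, 0, -1], [0, 0, 0, 0, -1]]], force=14)

```text
time: 25.1
position: [0.515, 0.2182, 0.1532]
tcp_rot: [-180.0, -0.0, -177.7]
force: [-0.5, 0.4, -1.6]
gripper_width: 0.0558
grasp_force: 14.0
```

>>> play_rows(rows=[[[-0.01, 0, 0, 0, -1], [-0.01, 0, 0, 0, -1], [-0.01, 0, 0, 0, -1], [0, 0, 0, 0, -1], [0, 0, 0, 0, -1], [0, 0, 0, 0, -1]]])

```text
time: 25.6
position: [0.518, 0.2186, 0.1532]
tcp_rot: [-180.0, -0.0, -177.7]
force: [-0.2, 0.5, -2.2]
gripper_width: 0.0558
grasp_force: 14.0
```

>>> play_rows(rows=[[[-0.01, 0.01, 0, 0, -1], [-0.01, 0, 0, 0, -1], [-0.01, 0, 0, 0, -1], [0, 0, 0, 0, -1], [0, 0, 0, 0, -1], [0, 0, 0, 0, -1]]])

```text
time: 26.1
position: [0.521, 0.2197, 0.1532]
tcp_rot: [-180.0, -0.0, -177.7]
force: [-0.3, 0.1, -2.6]
gripper_width: 0.0561
grasp_force: 14.0
```

>>> play_rows(rows=[[[-0.01, 0, 0, 0, -1], [-0.01, 0, 0, 0, -1], [0, 0, 0, 0, -1], [0, 0, 0, 0, -1], [0, 0, 0, 0, -1]]])

```text
time: 26.52
position: [0.523, 0.2198, 0.1532]
tcp_rot: [-180.0, -0.0, -177.7]
force: [0.3, -0.2, -2.3]
gripper_width: 0.0559
grasp_force: 14.0
```

>>> play_rows(rows=[[[-0.01, 0, 0, 0, -1], [-0.01, 0, 0, 0, -1], [0, 0, 0, 0, -1], [0, 0, 0, 0, -1], [0, 0, 0, 0, -1]]])

```text
time: 26.93
position: [0.525, 0.2199, 0.1532]
tcp_rot: [180.0, -0.0, -177.7]
force: [-0.4, -0.3, -2.5]
gripper_width: 0.0562
grasp_force: 14.0
```

>>> play_rows(rows=[[[-0.02, 0, 0, 0, -1], [-0.02, 0, 0, 0, -1], [-0.02, 0, 0, 0, -1], [-0.02, 0, 0, 0, -1], [0, 0, 0, 0, -1], [0, 0, 0, 0, -1]]])

```text
time: 27.43
position: [0.5331, 0.2202, 0.1532]
tcp_rot: [-180.0, -0.0, -177.7]
force: [-0.1, 0.8, -2.1]
gripper_width: 0.0563
grasp_force: 14.0
```

>>> play_rows(rows=[[[-0.02, 0, 0, 0, -1], [-0.02, 0, 0, 0, -1], [-0.03, 0, 0, 0, -1], [-0.03, 0, 0, 0, -1], [-0.03, 0, 0, 0, -1], [-0.03, 0, 0, 0, -1], [0, 0, 0, 0, -1], [0, 0, 0, 0, -1]]])

```text
time: 28.1
position: [0.5491, 0.2209, 0.1532]
tcp_rot: [-180.0, -0.0, -177.7]
force: [-0.1, -0.8, -0.7]
gripper_width: 0.0559
grasp_force: 14.0
```

>>> play_rows(rows=[[[-0.02, 0, 0, 0, -1], [-0.02, 0, 0, 0, -1], [-0.02, 0, 0, 0, -1], [-0.02, 0, 0, 0, -1], [-0.02, 0, 0, 0, -1], [0, 0, 0, 0, -1], [0, 0, 0, 0, -1]]], force=25)

```text
time: 28.68
position: [0.5591, 0.2213, 0.1532]
tcp_rot: [-180.0, -0.0, -177.7]
force: [-0.4, -0.1, -2.7]
gripper_width: 0.0556
grasp_force: 25.0
```

>>> play_rows(rows=[[[-0.02, 0, 0, 0, -1], [-0.02, 0, 0, 0, -1], [-0.02, 0, 0, 0, -1], [-0.01, 0, 0, 0, -1], [0, 0, 0, 0, -1], [0, 0, 0, 0, -1]]])

```text
time: 29.18
position: [0.566, 0.2215, 0.1532]
tcp_rot: [-180.0, -0.0, -177.7]
force: [-0.8, -0.2, -2.4]
gripper_width: 0.0561
grasp_force: 25.0
```

>>> play_rows(rows=[[[-0.01, 0, 0, 0, -1], [-0.01, 0, 0, 0, -1], [-0.01, 0, 0, 0, -1], [-0.01, 0, 0, 0, -1], [-0.01, 0, 0, 0, -1], [0, 0, 0, 0, -1], [0, 0, 0, 0, -1]]])

```text
time: 29.77
position: [0.571, 0.2217, 0.1532]
tcp_rot: [-180.0, -0.0, -177.7]
force: [0.1, -1.1, -1.0]
gripper_width: 0.056
grasp_force: 25.0
```

>>> play_rows(rows=[[[-0.01, 0, 0, 0, -1], [-0.01, 0, 0, 0, -1], [-0.01, 0, 0, 0, -1], [-0.01, 0, 0, 0, -1], [0, 0, 0, 0, -1], [0, 0, 0, 0, -1], [0, 0, 0, 0, -1]]])

```text
time: 30.35
position: [0.5749, 0.2219, 0.1532]
tcp_rot: [-180.0, -0.0, -177.7]
force: [0.1, -0.2, -1.8]
gripper_width: 0.0561
grasp_force: 25.0
```

>>> play_rows(rows=[[[-0.01, 0, 0, 0, -1], [-0.01, 0, 0, 0, -1], [-0.01, 0, 0, 0, -1], [0, 0, 0, 0, -1], [0, 0, 0, 0, -1], [0, 0, 0, 0, -1]]])

```text
time: 30.85
position: [0.5779, 0.222, 0.1532]
tcp_rot: [-180.0, -0.0, -177.7]
force: [-0.6, -0.1, -1.2]
gripper_width: 0.0559
grasp_force: 25.0
```

>>> play_rows(rows=[[[-0.01, 0, 0, 0, -1], [-0.01, 0, 0, 0, -1], [-0.01, 0, 0, 0, -1], [0, 0, 0, 0, -1], [0, 0, 0, 0, -1], [0, 0, 0, 0, -1]]])

```text
time: 31.35
position: [0.5805, 0.2221, 0.1531]
tcp_rot: [-180.0, -0.1, -177.7]
force: [-5.4, 1.0, 2.1]
gripper_width: 0.056
grasp_force: 25.0
```

>>> play_rows(rows=[[[-0.01, 0, 0, 0, -1], [-0.01, 0, 0, 0, -1], [0, 0, 0, 0, -1], [0, 0, 0, 0, -1], [0, 0, 0, 0, -1], [0, 0, 0, 0, -1], [0, 0, 0, 0, -1]]])

```text
time: 31.93
position: [0.5821, 0.2222, 0.153]
tcp_rot: [-180.0, -0.1, -177.7]
force: [-8.4, -0.2, 2.8]
gripper_width: 0.0561
grasp_force: 25.0
```

>>> play_rows(rows=[[[0, 0, 0, 0, -1], [0.01, 0, 0, 0, -1], [0.01, 0, 0, 0, -1], [0.01, 0, 0, 0, -1], [0.01, 0, 0, 0, -1], [0.01, 0, 0, 0, -1], [0.01, 0, 0, 0, -1], [0.01, 0, 0, 0, -1]]])

```text
time: 32.6
position: [0.5763, 0.222, 0.1534]
tcp_rot: [180.0, 0.0, -177.7]
force: [-0.4, 0.8, -1.3]
gripper_width: 0.056
grasp_force: 25.0
```

>>> play_rows(rows=[[[0, 0, 0.01, 0, -1], [0, 0, 0.005, 0, -1], [0, 0, 0, 0, -1], [0, 0, 0, 0, -1], [0, 0, 0, 0, -1]]])

```text
time: 33.02
position: [0.576, 0.222, 0.1517]
tcp_rot: [180.0, 0.0, -177.7]
force: [0.3, -0.2, -1.9]
gripper_width: 0.0558
grasp_force: 25.0
```

>>> play_rows(rows=[[[0, 0, 0.005, 0, -1], [0, 0, 0, 0, -1], [0, 0, 0, 0, 0], [0, 0, 0, 0, 0.6], [0, 0, 0, 0, 1], [0, 0, 0, 0, 1], [0, 0, 0, 0, 1], [0, 0, 0, 0, 1]]])

```text
time: 33.68
position: [0.576, 0.222, 0.1513]
tcp_rot: [180.0, 0.0, -177.7]
force: [0.6, 0.6, -0.7]
gripper_width: 0.0865
grasp_force: 0.0
```

>>> play_rows(rows=[[[0, 0, -0.1, 0, 1], [0, 0, -0.3, 0, 1], [0, 0, -0.35, 0, 1], [0, 0, -0.35, 0, 1], [0.3, 0, -0.1, 0, 1], [0.3, 0, 0, 0, 1], [0.2, 0, 0, 0, 1], [0, 0, 0, 0, 1]]])

```text
time: 34.35
position: [0.493, 0.2185, 0.2721]
tcp_rot: [180.0, -0.0, -177.7]
force: [-0.7, -0.2, 0.9]
gripper_width: 0.0913
grasp_force: 0.0
```

```bash
python3 - <<'E'
from h import *
t=ctrl.grab_frame('top')[:,:,::-1];s=ctrl.grab_frame('side')[:,:,::-1]
cv2.imwrite('pics/g6.png',np.hstack([crop(t,150,140,60,100,5),crop(s,210,100,100,130,5)[:500]]))
E
```

```text
(no output)
```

View pics/g6.png

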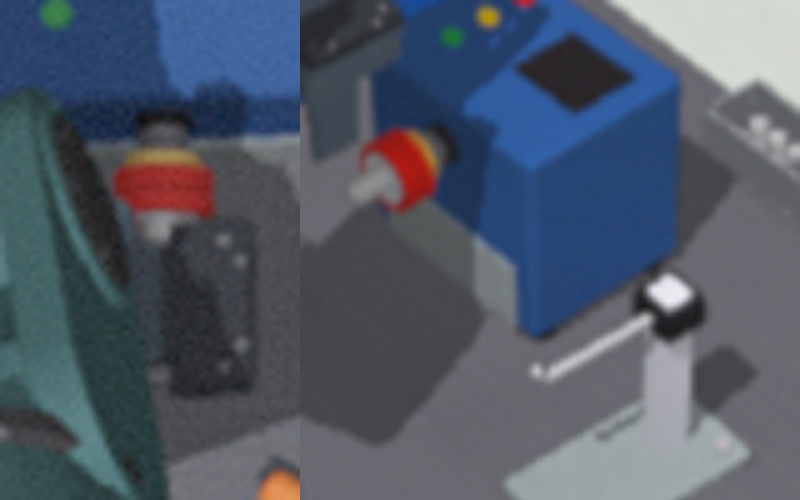

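Red rests on the shaft against the unpressed plate (side crop 400,170), the loaded hook is empty and the arm is clear. I'll hand in now.

```bash
python3 -c "
from cell import ctrl
print(ctrl.hand_in())"
```

```text
the job is handed in; nothing more can be done
None
```

The job is handed in, though the hand-in returned no verdict: in the last pictures yellow and blue hang on the spare hook and red rests on the shaft, bedded at about 8.4 N, eased off and let go, with the arm clear.

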